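Unclip the amber filter cartridge from the microscope's filter dock

TASK

Pinch together the two sprung tabs of the orange filter cartridge to unclip it, lift it out of the white filter dock, and stand it upright on the floor of the blue tray, setting it down gently, not dropping it, before letting go. Leave the green cartridge clipped in its bay.

Things in the scene. Friction and masses are not known exactly. Their poses are not given: they have to be found in the camera images.
- amber_tabs (a point): Cartridge with ORANGE cap, 82 mm tall, foot 44 x 56 (x, y), 0.2 kg, clipped upright in a dock bay. Pale sprung tabs face its +x and -x; their gripping faces stand 42-82 mm above its underside, 26 wide (y), 58 apart at rest. Each slides in 8 mm (3 to 7 N) to a stop, then 42 apart; past 4 mm it unclips and can be lifted by them. Point: midway between tabs, 62 mm above underside. x: pinch line; z up.
- green_tabs (a point): The other cartridge, same sizes, point and axes, but with a GREEN cap, clipped in the other bay. It must stay clipped in. (On both, the coloured cap, 28 x 50 mm in x, y, stands between the tabs, its top 70 mm above the underside; the tabs spring out again when let go.)
- dock: White fixed dock, 78 x 190 x 40 mm (x, y, z), with two open-topped bays 55 mm to either side of its middle along y; either cartridge may be in either bay. Lips along both long sides hold the tabs' barbs down. Origin: centre of its underside; a clipped-in cartridge's underside is 6 mm above it, its tab point 28 mm above the dock's top. A freed cartridge comes out straight up, with 3 mm play.
- tray_in (a point): Blue fixed open tray, 165 x 145 mm outside (x, y), 26 mm high, walls and floor 6 mm thick. The point is the centre of its inner floor, 6 mm above the bench; axes along its sides, z up.
There are look-alikes about, which are no part of the job. Leave any red look-alike of the part that bears amber_tabs alone.

How it is judged:
By the outcome, as a careful person would: the job done as asked, in the order asked, and still so for the second after the job is handed in, with the robot touching nothing.
It also fails if it takes over 43 s, if anything falls off the work surface, if the arm or the gripper's body presses on something with over 40 N, if the wrist force passes 120 N, or if a joint passes its speed limit or range.

ROBOT

A 6-joint arm with a two-finger parallel gripper is mounted at the origin on the work surface. World frame = base frame: x ahead of the robot, y to its left, z up, the work surface at z = 0. Lengths are in m, angles in degrees, forces in N, time in s.
With the tool pointing down it reaches from about 0.325 to 0.85 m from the base axis. Payload 15.5 kg.
Tool frame: the origin (TCP) lies at the very end of the fingers, on their centre line; the grasp point (between the pads) lies arm.grip_depth behind it (arm.grip_depth is the distance from the TCP to the grasp point, in m); z points along the fingers, y is the line along which they close (so a half turn about z gives the same grasp; the last joint's range is limited). The gripper opens to 91 mm and grips with 3 to 60 N. Pads are 32 mm wide; open, the fingers measure 118 mm over their backs; the gripper's body (76 mm by 178 mm) begins 60 mm behind the grasp point.
Start: joints at [64.887, 28.281, 77.091, -0, 74.628, -5.472], TCP at [0.21, 0.589, 0.214] pointing down, gripper open.
Joint ranges: [-166.48, 166.48], [-47.26, 123.95], [12.59, 153.08], [-70.14, 250.14], [6.76, 159.57], [-176.63, 176.63]. Speed limits (degrees/s): [108.29, 108.29, 147.25, 172.46, 172.46, 172.46].

INTERFACE

Orientations are given as a 3x3 rotation matrix whose columns are the frame's x, y, z axes.
In Python, from rig import arm gives the robot as it stands. Calls block until the motion is done:
- arm.move_to(position, orientation): joint-space move of the TCP to a pose.
- arm.move_l(position, orientation=None, feed=0.15): straight line of the TCP; orientation=None keeps the orientation; feed is the mean speed in m/s.
- arm.move_joints(angles): joint-space move.
- arm.grip(opening): finger opening in m; the grip force is fixed at half the most; returns when the fingers have stopped.
- arm.sleep(seconds).
- arm.solve_ik(position, orientation): joint angles nearest the present ones, or None.
- arm.snapshot(name): name is "scene" or "side" or "wrist"; returns the picture (480x640x3 uint8, red, green, blue); there is no depth.
- arm.get_calibration(name): a dict with "intrinsics" (3x3 intrinsics, pixels), "k1" (the pictures are not rectified: a ray, as slopes to the right and down, at radius r is drawn at 1 + k1 r^2 times it, then the intrinsics apply), "cam_to_world" (4x4, takes a point from camera to world coordinates). Camera axes: x right, y down, z forward; pixel columns grow to the right and rows downward; lengths in m; the calibration is good to about 2 mm. A picture is of the moment at which its call begins: read the wrist's pose just before it. get_calibration takes no time and is no camera call; for the wrist camera it gives the pose at the moment of the call.
A pose or a line that the arm cannot do raises arm.Unreachable and nothing moves.
- arm.sign_off(): hands the job in; it is judged then, once.
Readings, each from a call of its own:
- arm.current_t(): time.
- arm.current_joint_positions(): joint angles.
- arm.current_dq(): joint speeds.
- arm.current_tau(): joint torques, N m.
- arm.current_ee_pos(): TCP position.
- arm.current_tool_rot(): TCP orientation.
- arm.current_force(): force on the tool from outside, world axes, zero at the start.
- arm.current_torque(): the same for the moment, N m.
- arm.current_width(): finger opening in m.
- arm.current_grasp_force(): force on a finger pad.
Only numpy, scipy, OpenCV 4.12 (cv2) and the standard library are available. Lean on these libraries where they do the work, as an engineer would, in place of code of your own. Each camera call takes 0.05 s, during which the arm holds its last target. There are 200 camera calls.

## Working session

There is one attempt and no reset: what is moved stays moved. The work goes in short steps, each a Python script; the robot and the scene stay as the last script left them, time stands still between calls to the robot, and variables do not carry over. Pictures are saved under pics/ and viewed, at most 10 in all, crops included, and the job is handed in when it is done.

```bash
mkdir -p pics
python3 - <<'E'
from rig import arm
import cv2,numpy as np
for n in("scene","side"):
    im=arm.snapshot(n); cv2.imwrite(f"pics/{n}0.png",im[:,:,::-1]); c=arm.get_calibration(n); print(n,np.round(c["intrinsics"],1).tolist(),c["k1"],np.round(c["cam_to_world"],3).tolist())
print(arm.grip_depth,arm.current_t(),np.round(arm.current_tool_rot(),3).tolist())
E
```

```text
scene [[440.0, 0.0, 328.7], [0.0, 440.0, 243.5], [0.0, 0.0, 1.0]] -0.10818521778593587 [[-0.844, 0.342, -0.414, 0.869], [0.537, 0.524, -0.662, 0.452], [-0.009, -0.78, -0.625, 0.508], [0.0, 0.0, 0.0, 1.0]]
side [[539.8, 0.0, 309.5], [0.0, 539.8, 230.9], [0.0, 0.0, 1.0]] -0.079061297792 [[0.696, -0.554, 0.457, 0.158], [-0.718, -0.546, 0.431, -0.417], [0.011, -0.628, -0.778, 0.781], [0.0, 0.0, 0.0, 1.0]]
0.0188 0.1 [[-0.942, 0.336, -0.0], [0.336, 0.942, -0.001], [0.0, -0.001, -1.0]]
```

View pics/scene0.png

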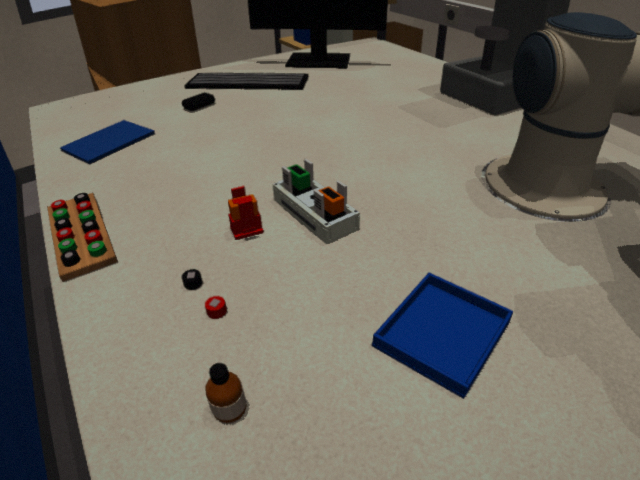

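View pics/side0.png

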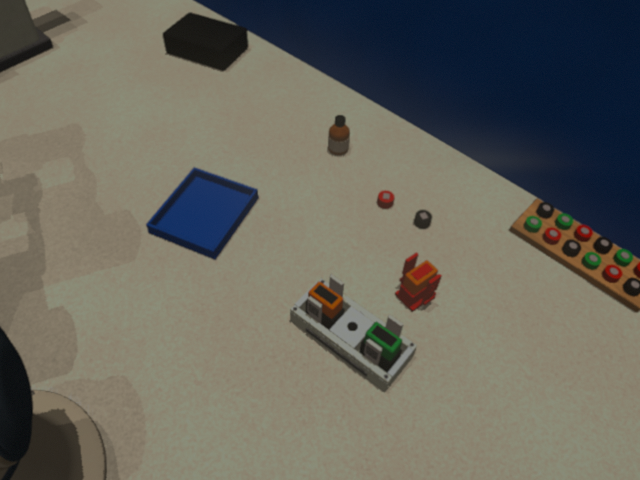

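Scene view: candidates for the amber cartridge are the orange cap in the white dock at scene (331,203) / side (325,298), the red look-alike with an orange cap standing loose at scene (244,213) / side (419,283), the green cartridge at scene (299,180) / side (383,341), and the brown bottle at scene (226,393). I choose the one in the dock. The tray is the walled one at scene (445,330) / side (203,212). The flat blue sheet at scene (108,141) is not the tray.

```bash
cat > h.py <<'E'
from rig import arm
import cv2,numpy as np
def rays(c,px):
    K=c["intrinsics"];px=np.atleast_2d(px).astype(float)
    d=np.array([c["k1"],0,0,0,0])
    u=cv2.undistortPoints(px[:,None],np.array(K),d)[:,0]
    T=np.array(c["cam_to_world"]);return T[:3,3],np.c_[u,np.ones(len(u))]@T[:3,:3].T
def plane(c,px,z):
    o,r=rays(c,px);return o+r*((z-o[2])/r[:,2])[:,None]
def tri(c1,p1,c2,p2):
    A=np.zeros((3,3));b=np.zeros(3);L=[]
    for c,p in((c1,p1),(c2,p2)):
        o,r=rays(c,p);r=r[0]/np.linalg.norm(r[0]);P=np.eye(3)-np.outer(r,r);A+=P;b+=P@o;L.append((o,P))
    x=np.linalg.solve(A,b);return x,[np.linalg.norm(P@(x-o)) for o,P in L]
def mask(im,lo,hi):
    return cv2.inRange(cv2.cvtColor(im,cv2.COLOR_RGB2HSV),lo,hi)
def blobs(m,amin=40):
    n,l,s,c=cv2.connectedComponentsWithStats(m);return [(c[i].round(1).tolist(),int(s[i,4]),(l==i).astype(np.uint8)) for i in range(1,n) if s[i,4]>=amin]
def R(yaw): # tool down, tool y axis along yaw(rad)
    y=np.array([np.cos(yaw),np.sin(yaw),0]);z=np.array([0,0,-1.]);return np.c_[np.cross(y,z),y,z]
E
python3 - <<'E'
from h import *
C={n:arm.get_calibration(n) for n in("scene","side")}
I={n:cv2.imread(f"pics/{n}0.png")[:,:,::-1].copy() for n in C}
for n in C:
    for nm,lo,hi in(("or",(6,150,90),(16,255,255)),("gr",(50,120,40),(75,255,255)),("bl",(105,150,60),(125,255,255))):
        for c,a,m in blobs(mask(I[n],lo,hi),60):
            print(n,nm,c,a,plane(C[n],c,.07 if nm!="bl" else .01).round(3)[0,:2])
            if nm=="bl" and a>2000 and 0.2<plane(C[n],c,0)[0,0]<.9:
                k=cv2.findContours(m,0,2)[0];k=max(k,key=cv2.contourArea);print(cv2.approxPolyDP(cv2.convexHull(k),6,True)[:,0].tolist())
print(tri(C["scene"],(331,203),C["side"],(325,298)),tri(C["scene"],(299,180),C["side"],(383,341)))
E
```

```text
scene or [104.7, 1.7] 182 [ 0.443 -3.042]
scene or [100.7, 81.3] 155 [ 0.749 -1.143]
scene or [331.8, 195.5] 110 [ 0.498 -0.128]
scene or [80.5, 237.9] 1511 [ 0.923 -0.255]
scene gr [299.1, 172.9] 109 [ 0.507 -0.235]
scene gr [59.5, 213.0] 69 [ 0.948 -0.361]
scene gr [85.8, 214.5] 77 [ 0.904 -0.325]
scene gr [65.9, 243.8] 99 [ 0.948 -0.252]
scene gr [95.4, 246.4] 103 [ 0.904 -0.215]
scene bl [105.5, 139.9] 1555 [ 0.807 -0.792]
scene bl [445.1, 331.6] 7571 [0.507 0.191]
[[428, 273], [511, 311], [467, 387], [374, 335]]
side or [529.1, 212.0] 153 [ 0.88  -0.271]
side or [589.5, 257.6] 1978 [ 0.863 -0.397]
side or [420.7, 273.7] 281 [ 0.637 -0.211]
side or [325.9, 296.7] 291 [ 0.499 -0.132]
side gr [564.0, 221.0] 135 [ 0.906 -0.327]
side gr [533.0, 223.1] 102 [ 0.862 -0.289]
side gr [623.3, 257.3] 165 [ 0.906 -0.44 ]
side gr [591.2, 260.4] 150 [ 0.86  -0.402]
side gr [383.9, 338.7] 321 [ 0.506 -0.242]
side bl [202.4, 212.3] 4298 [0.501 0.185]
[[255, 190], [213, 251], [147, 224], [194, 169]]
(array([ 0.50193134, -0.12651455,  0.05614912]), [np.float64(0.0012861761247176455), np.float64(0.001286176124717559)]) (array([ 0.50829234, -0.23843707,  0.05293965]), [np.float64(0.002158508801571983), np.float64(0.00215850880157196)])
```

Run:
```python
from h import *
for n,p in(("scene",[[428, 273], [511, 311], [467, 387], [374, 335]]),("side",[[255, 190], [213, 251], [147, 224], [194, 169]])):
    q=plane(arm.get_calibration(n),p,.024);print(n,q.round(3)[:,:2].tolist(),q.mean(0).round(3),[np.linalg.norm(q[i]-q[i-1]).round(3) for i in range(4)],[np.degrees(np.arctan2(*(q[i]-q[i-1])[[1,0]])).round(1) for i in range(4)])
yaw=np.radians(4)
for y in(yaw,yaw+np.pi): print(arm.solve_ik([.50,-.15,.27],R(y)),arm.solve_ik([.5,.185,.1],R(y)))
y=yaw if abs(arm.solve_ik([.50,-.15,.27],R(yaw))[5])<abs(arm.solve_ik([.50,-.15,.27],R(yaw+np.pi))[5]) else yaw+np.pi
arm.move_to([.50,-.15,.27],R(y))
c=arm.get_calibration("wrist");im=arm.snapshot("wrist");cv2.imwrite("pics/w1.png",im[:,:,::-1])
np.save("w1.npy",c,allow_pickle=True);print(arm.current_t(),y,np.round(c["cam_to_world"],3).tolist(),c["k1"],c["intrinsics"])
```

```text
scene [[0.454, 0.093], [0.406, 0.225], [0.557, 0.281], [0.605, 0.148]] [0.506 0.187 0.024] [np.float64(0.161), np.float64(0.141), np.float64(0.161), np.float64(0.142)] [np.float64(-160.1), np.float64(109.8), np.float64(20.2), np.float64(-70.4)]
side [[0.601, 0.147], [0.451, 0.091], [0.405, 0.225], [0.554, 0.276]] [0.503 0.185 0.024] [np.float64(0.137), np.float64(0.16), np.float64(0.141), np.float64(0.158)] [np.float64(-70.1), np.float64(-159.6), np.float64(108.9), np.float64(18.9)]
[-2.32551653e+01  1.68320779e+01  8.67988663e+01 -2.54444375e-14
  7.63690557e+01 -2.72551653e+01] [ 1.38857816e+01  2.93100017e+01  9.74096433e+01 -2.54444375e-14
  5.32803550e+01  9.88578162e+00]
[-2.32551653e+01  1.68320779e+01  8.67988663e+01 -2.54444375e-14
  7.63690557e+01  1.52744835e+02] [ 1.38857816e+01  2.93100017e+01  9.74096433e+01 -2.54444375e-14
  5.32803550e+01 -1.70114218e+02]
2.95 0.06981317007977318 [[0.998, 0.068, 0.019, 0.495], [0.07, -0.959, -0.274, -0.072], [-0.0, 0.275, -0.962, 0.441], [0.0, 0.0, 0.0, 1.0]] 0.010992581520089015 [[427.94712336   0.         319.1325286 ]
 [  0.         427.94712336 230.95845507]
 [  0.           0.           1.        ]]
```

View pics/w1.png

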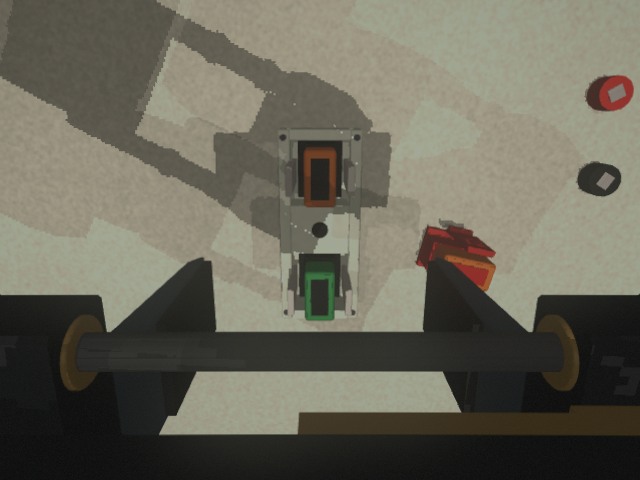

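The wrist view shows the orange cap in the dock's far bay at (320,176), green at (319,295), dock screws at (283,137), (357,137), (286,312), (353,312), and the red look-alike loose at (455,255).

Run:
```python
from h import *
c=np.load("w1.npy",allow_pickle=True).item();im=cv2.imread("pics/w1.png")[:,:,::-1].copy()
q=plane(c,[[283,137],[357,137],[286,312],[353,312],[320,230]],.04)[:,:2];print(q.round(4).tolist(),q[:4].mean(0))
for nm,lo,hi in(("or",(4,130,60),(16,255,255)),("gr",(50,120,40),(80,255,255))):
    for p,a,m in blobs(mask(im,lo,hi),200):
        k=max(cv2.findContours(m,0,2)[0],key=cv2.contourArea);x,y,w,h=cv2.boundingRect(k)
        print(nm,p,a,(x,y,w,h),cv2.minAreaRect(k), "top",plane(c,[[x-.5,y+h-.5],[x+w-.5,y+h-.5],[x-.5,y],[x+w-.5,y]],.076)[:,:2].round(4).tolist())
# dock outline edges at white top
cv2.imwrite("pics/crop.png",cv2.resize(im[115:330,250:390,::-1],None,fx=2.7,fy=2.7,interpolation=cv2.INTER_CUBIC))
```

```text
[[0.4637, -0.0991], [0.5314, -0.0943], [0.4752, -0.2753], [0.5441, -0.2704], [0.5039, -0.1852]] [ 0.50359848 -0.18480267]
or [319.3, 175.0] 1107 (304, 147, 33, 60) ((320.0, 176.5), (59.0, 32.0), 90.0) top [[0.4872, -0.1548], [0.516, -0.1527], [0.4841, -0.1037], [0.5118, -0.1017]]
or [467.9, 261.2] 907 (432, 244, 64, 47) ((464.7843017578125, 261.3962707519531), (66.85335540771484, 30.477514266967773), 31.798912048339844) top [[0.61, -0.2257], [0.6688, -0.2215], [0.6036, -0.181], [0.6606, -0.1769]]
gr [320.9, 304.7] 237 (307, 275, 26, 45) ((319.5, 297.0), (44.0, 25.0), 90.0) top [[0.4966, -0.2635], [0.5211, -0.2617], [0.4938, -0.2186], [0.5175, -0.2169]]
```

View pics/crop.png

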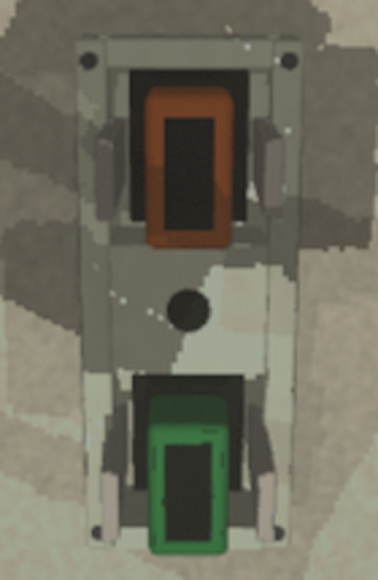

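The close crop confirms the choice: an orange-capped cartridge with pale tabs on ±x, in the dock. Its cap measures 28.5 x 51 mm. The dock screws predict (0.4998,-0.1299) and the cap gives (0.4998,-0.128), with yaw 3.9°, so they agree.

Run:
```python
from h import *
Y=R(np.radians(3.9));p=np.array([.4998,-.1293,0])
z0=.068-arm.grip_depth
arm.move_to(p+[0,0,.14],Y);arm.move_l(p+[0,0,z0],feed=.08)
print("down",arm.current_t(),arm.current_ee_pos().round(4),arm.current_force().round(1))
arm.grip(.03);print("grip",arm.current_width(),arm.current_grasp_force(),arm.current_force().round(1))
if arm.current_width()<.046 and arm.current_width()>.039:
    arm.move_l(p+[0,0,z0+.02],feed=.04);print("lift",arm.current_force().round(1),arm.current_width())
    arm.move_l(p+[0,0,z0+.10],feed=.1);print(arm.current_force().round(1),arm.current_width(),arm.current_t())
    im=arm.snapshot("side");cv2.imwrite("pics/lift.png",cv2.resize(im[200:440,220:500,::-1],None,fx=2,fy=2))
```

```text
down 4.825 [ 0.5001 -0.1294  0.0496] [-0.2  1.3  0.6]
grip 0.0396202821730773 30.113869607448578 [-2.2  1.1 12.6]
lift [-0.1 -0.  -2.3] 0.03948423250951352
[ 0.5 -1.2 -2. ] 0.03939297764570653 7.2917
```

View pics/lift.png

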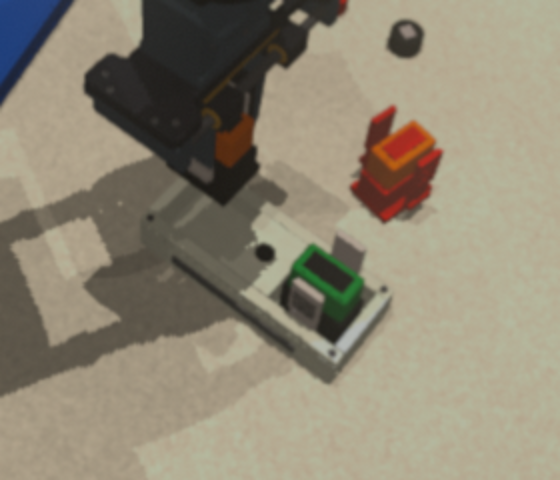

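The cartridge hangs in the gripper at crop (238,150), force -2 N, which matches 0.2 kg. The bay is empty and green is still seated at (328,285).

Run:
```python
from h import *
Y=R(np.radians(19.5));p=np.array([.5045,.186,0]);z0=.0496
arm.move_to(p+[0,0,z0+.10],Y);arm.sleep(.3)
print(arm.current_width(),arm.current_ee_pos().round(4));arm.move_l(p+[0,0,z0+.012],feed=.08);arm.sleep(.3)
f0=arm.current_force()[2];z=z0+.012;print("f0",f0,arm.current_width())
while z>z0-.006:
    z-=.001;arm.move_l(p+[0,0,z],feed=.015);f=arm.current_force()[2]
    if f-f0>3: break
print("contact",z-z0,f,arm.current_ee_pos().round(4),arm.current_t())
for n in("side","scene"):
    im=arm.snapshot(n);cv2.imwrite(f"pics/pl_{n}.png",im[:,:,::-1])
a=cv2.imread("pics/pl_side.png")[130:290,110:310];b=cv2.imread("pics/pl_scene.png")[230:390,350:550]
cv2.imwrite("pics/pl.png",cv2.resize(np.hstack([a,b]),None,fx=2,fy=2))
```

```text
0.03944499368190162 [0.5047 0.1853 0.1496]
f0 -2.0859456821460602 0.03920734646713007
contact -6.938893903907228e-18 3.6666719528834473 [0.5046 0.1861 0.0498] 13.3917
```

View pics/pl.png

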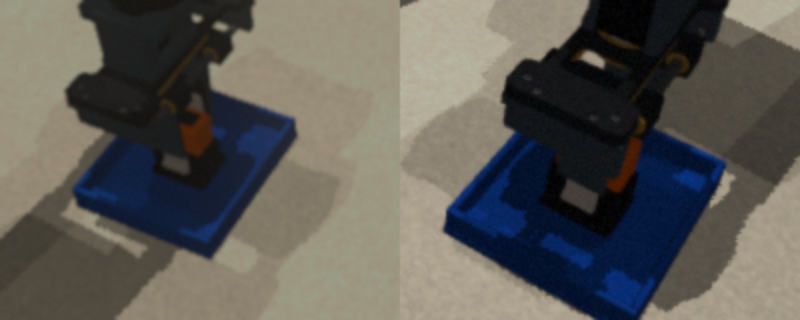

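The cartridge stands upright at the tray's centre, left crop (190,160) and right crop (590,200). Contact came at the expected height with 3.7 N. Next I release, retreat and check.

Run:
```python
from h import *
arm.grip(.06);arm.sleep(.2);arm.grip(.091);print(arm.current_width(),arm.current_grasp_force(),arm.current_force().round(1))
p=arm.current_ee_pos();arm.move_l([p[0],p[1],.16],feed=.1);arm.move_l([p[0]-.08,p[1]+.05,.25],feed=.2);arm.sleep(.5)
I=[arm.snapshot(n) for n in("side","scene")]
cv2.imwrite("pics/end.png",cv2.resize(np.hstack([I[0][130:400,110:430,::-1],I[1][130:400,250:550,::-1]]),None,fx=1.25,fy=1.25));print(arm.current_t())
```

```text
0.09072271426717585 0.0 [ 1.6  0.6 -0.3]
17.5083
```

View pics/end.png

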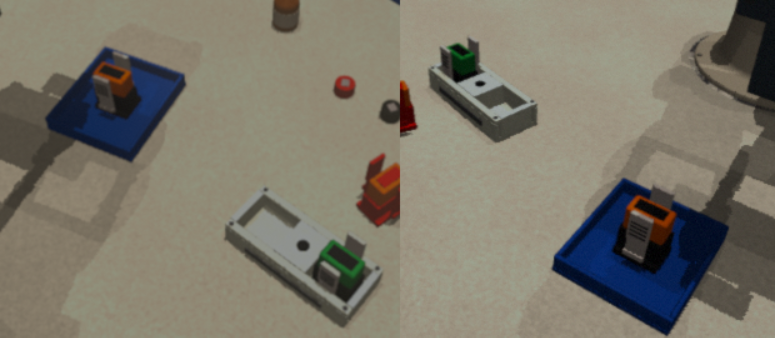

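The orange cartridge stands upright in the tray at (115,85) and (645,225), green is still clipped, and the robot is clear.

```bash
python3 -c "
from rig import arm
print(arm.sign_off())"
```

```text
the job is handed in; nothing more can be done
None
```

The orange cartridge is unclipped and standing upright on the tray floor, set down at light contact (3.7 N); the green one is still clipped in, and I handed the job in after about 17.5 s of robot time.

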